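# Build the keyed packing stack that carries a hydraulic cylinder

### The job

Build up the keyed packing stack on the bolted foot, one piece at a time from the bottom: first the tall block, then the low block, then the saddle. Turn each piece so that all its lugs drop into the notches below and it sits fully home, lower it gently rather than dropping it, let go, and leave the standing cylinder, tin and flange where they are.

Things in the scene. Friction and masses are not known exactly. Their poses are not given: they have to be found in the camera images.
- foot: Dark steel foot bolted to the bench: 190 x 100 x 12 mm plate, pedestal 124 (x) x 50 (y) mm, top 50 mm above the bench. Origin on the bench under the pedestal's centre, z up. An end stop (60 mm wide, 96 mm high) stands 78 to 88 mm from the centre towards -x, the robot's side. Notches in the pedestal's top: INNER in quarter +x+y, OUTER in the other three (see foot_seat).
- foot_seat (a point): Centre of the pedestal's top, axes as the foot; tall_block's origin belongs here, x along x. Every key face has one lug or notch per quarter (+x+y, +x-y, -x+y, -x-y), at the long side, centred 46 mm (OUTER) or 24 mm (INNER) from the middle along x. Lug 18 (x) x 16 (y) x 9 mm high, flush with the long side; notch 21 x 17.5 x 11 mm deep, open to that side: 1.5 mm play each way.
- tall_block: Taller plain aluminium block 124 (x) x 50 (y) x 46 mm, 0.45 to 0.7 kg, standing on 4 lugs. Origin: centre of its underside, from which the lugs reach 9 mm down (it starts 9 mm above the bench), z up. Lugs INNER in +x+y, OUTER elsewhere. Top notches INNER in both +x quarters, OUTER in both -x. The middle 26 mm of both long sides is plain over the full height, for the fingers.
- tall_top (a point): Centre of the tall block's top face (46 mm above its origin), axes as the block. The low block's origin belongs here, x along x.
- low_block: Lower plain aluminium block 124 x 50 x 34 mm, 0.33 to 0.53 kg, standing on 4 lugs; origin and axes as for the tall block. Lugs INNER in both +x quarters, OUTER in both -x. Top notches INNER in both +y quarters, OUTER in both -y. The middle 26 mm of both long sides is plain over the full height, for the fingers.
- low_top (a point): Centre of the low block's top face (34 mm above its origin), axes as the block. The saddle's origin belongs here, x along x.
- saddle: Aluminium saddle 124 x 50 mm, 48 mm high, with a V trough along x in its top, closed at its +x end by a wall 12 mm thick and 56 mm high; 0.38 to 0.6 kg, on 4 lugs; origin and axes as for the tall block. Lugs INNER in both +y quarters, OUTER in both -y. No notches. Long sides flat over the full 48 mm.
- cylinder: Bystander: small grey hydraulic cylinder standing upright, 72 mm diameter, 165 mm tall, 2.6 kg, loose. Origin at the centre of its underside. It may stand on either side, in a place where a block could be.
- tin: Bystander: green tin, 72 mm diameter, 75 mm tall, loose. Origin at the centre of its underside.
- flange: Bystander: dark steel ring flange lying flat, 90 mm diameter, 22 mm high, loose. Origin at the centre of its underside.

How it is judged:
By the outcome, as a careful person would: the job done as asked, in the order asked, and still so for the second after the job is handed in, with the robot touching nothing.
It also fails if it takes over 72 s, if anything falls off the work surface, if the arm or the gripper's body presses on something with over 40 N, if the wrist force passes 120 N, or if a joint passes its speed limit or range.

### The arm

A 6-joint arm with a two-finger parallel gripper is mounted at the origin on the work surface. World frame = base frame: x ahead of the robot, y to its left, z up, the work surface at z = 0. Lengths are in mm, angles in rad, forces in N, time in s.
With the tool pointing down it reaches from about 425 to 950 mm from the base axis. Payload 3.5 kg.
Tool frame: the origin (TCP) lies at the very end of the fingers, on their centre line; the grasp point (between the pads) lies manip.grasp_offset behind it (manip.grasp_offset is the distance from the TCP to the grasp point, in mm); z points along the fingers, y is the line along which they close (so a half turn about z gives the same grasp; the last joint's range is limited). The gripper opens to 85 mm and grips with 20 to 120 N. Pads are 22 mm wide; open, the fingers measure 114 mm over their backs; the gripper's body (76 mm by 85 mm) begins 54 mm behind the grasp point. The pads swing forward as they close: fully open they stand 13 mm farther back than shut.
Start: joints at [-1.259, 0.286, 1.577, -0, 1.279, -0.15], TCP at [300.773, -604.269, 197.625] pointing down, gripper open.
Joint ranges: [-2.77, 2.77], [-0.9, 2.22], [0.21, 2.48], [-1.53, 4.67], [0.24, 2.81], [-2.84, 2.84]. Speed limits (rad/s): [2.79, 2.79, 3.14, 3.14, 3.14, 3.14].

### API

Orientations are given as a unit quaternion [x, y, z, w].
In Python, from plant import sensors, read_camera, calibration, workorder, manip gives the robot as it stands.
- The arm moves only by the tool apply_moves, never from a script. Its argument "targets" is one flat list of numbers, 6 for each row, row after row: the shift along the tool's x, y, z in mm, then the turn, a rotation vector about the tool's x, y, z in rad. A call has 1 to 20 rows; each row shifts and turns the commanded pose from where the row before left it, along the tool's axes as they then stand; what a row does not reach is not made up. A row lasts 1/8 s, in which the tool goes at most 62.5 mm and 10.7 degrees, less where a joint would pass 70% of its speed; a pose out of reach is approached as far as the arm can. A call is refused whole if a number of a shift passes 62.5 or a number of a turn 0.188, either way. A call with a gripper value outside its range is refused whole. "gripper" is the closure in counts, from 0 (fully open) to 255 (shut), set as the call begins (left out, the last holds). The fingers move at their own pace and stop on an object; "force" is the grip in N (left out, the last holds). Time passes only in rows, so rows that do not move let the fingers close. It gives the time, the measured TCP pose, the force, the opening and the grip force at its end, in the units of the state.
- sensors.read_state(): the state, without advancing time (a new reading comes with each control period).
- read_camera(name): name is "scene" or "side" or "wrist"; returns the picture (420x560x3 uint8, red, green, blue); there is no depth.
- calibration(name): a dict with "mtx" (3x3 intrinsics, pixels), "dist" ([k1, k2, p1, p2, k3] as OpenCV has them; the pictures are not rectified), "T" (4x4, takes a point from camera to world coordinates). Camera axes: x right, y down, z forward; pixel columns grow to the right and rows downward; lengths in mm; the calibration is good to about 2 mm. A picture is of the moment at which its call begins: read the wrist's pose just before it. calibration takes no time and is no camera call; for the wrist camera it gives the pose at the moment of the call.
- workorder.sign_off(): hands the job in; it is judged then, once.
The state is a dict: "t": time; "qpos": joint angles; "joint_vel": joint speeds; "joint_torque": joint torques, N m; "ee_pos": TCP position; "eef_rot": TCP orientation; "force": force on the tool from outside, world axes, zero at the start; "moment": the same for the moment, N m; "finger_gap": finger opening in mm; "gripper_force": force on a finger pad.
Only numpy, scipy, OpenCV 4.12 (cv2) and the standard library are available. Lean on these libraries where they do the work, as an engineer would, in place of code of your own. Each camera call takes 0.05 s, during which the arm holds its last target. There are 200 camera calls.

## Working session

There is one attempt and no reset: what is moved stays moved. The work goes in short steps, Python scripts to look and compute and a tool call to move; the robot and the scene stay as the last step left them, time stands still between calls to the robot, and variables do not carry over. Pictures are saved under pics/ and viewed, at most 10 in all, crops included, and the job is handed in when it is done.

Besides the shell and the picture viewer there is one more tool, called after "Call:" by a JSON object that holds its "api" and its "payload", one argument or row to a line. apply_moves: Moves the arm, as the interface text tells. Its arguments: {"type":"object","properties":{"targets":{"type":"array"},"gripper":{"type":"number"},"force":{"type":"number"}},"required":["targets"]}

```bash
ls; mkdir -p pics
python3 - <<'E'
from plant import sensors, read_camera, calibration, manip
import cv2,numpy as np
s=sensors.read_state();print(s)
print(manip.grasp_offset)
a=[]
for n in("scene","side"):
    im=read_camera(n);cv2.imwrite(f"pics/{n}0.png",im[:,:,::-1])
    c=calibration(n);print(n,c)
im=read_camera("wrist");cv2.imwrite("pics/wrist0.png",im[:,:,::-1]);print(calibration("wrist"))
E
```

```text
pics
{'t': 0.0, 'qpos': array([-1.25895737e+00,  2.87190857e-01,  1.57821580e+00, -5.62523106e-05,
        1.27860482e+00, -1.49962064e-01]), 'joint_vel': array([-0.00036196, -0.00038777, -0.00086541, -0.00054525,  0.00054244,
       -0.00079207]), 'joint_torque': array([-6.30651939e-04, -4.05986059e+01, -2.92624587e+01, -1.20148347e-04,
        5.93804187e-03, -5.16480554e-06]), 'ee_pos': array([ 300.55423569, -603.54744795,  196.20948508]), 'eef_rot': array([ 9.73458130e-01,  2.28861978e-01, -1.24616927e-04, -1.20327314e-03]), 'force': array([-0.22984761, -0.53952155,  0.18933328]), 'moment': array([-0.0378491 , -0.00663753, -0.02770338]), 'gripper_force': 0.0, 'finger_gap': 85.3556460892629}
18.700000000000003
scene {'mtx': array([[419.36431322,   0.        , 274.6229823 ],
       [  0.        , 419.36431322, 206.41158048],
       [  0.        ,   0.        ,   1.        ]]), 'dist': array([-0.05812005,  0.        ,  0.        ,  0.        ,  0.        ]), 'T': array([[ 5.11412469e-01,  6.23336363e-01, -5.91531119e-01,
         1.25023404e+03],
       [ 8.59333974e-01, -3.69720148
[... 709 characters left out ...]
     6.88796674e+02],
       [ 0.00000000e+00,  0.00000000e+00,  0.00000000e+00,
         1.00000000e+00]])}
{'mtx': array([[326.20483086,   0.        , 275.66911324],
       [  0.        , 326.20483086, 211.08239524],
       [  0.        ,   0.        ,   1.        ]]), 'dist': array([-0.05899298,  0.        ,  0.        ,  0.        ,  0.        ]), 'T': array([[ 4.44471155e-01, -8.46516824e-01, -2.93009657e-01,
         3.75385943e+02],
       [-8.95792752e-01, -4.20335037e-01, -1.44477689e-01,
        -5.67166994e+02],
       [-8.59430076e-04,  3.26692092e-01, -9.45130435e-01,
         3.73753575e+02],
       [ 0.00000000e+00,  0.00000000e+00,  0.00000000e+00,
         1.00000000e+00]])}
```

View pics/scene0.png

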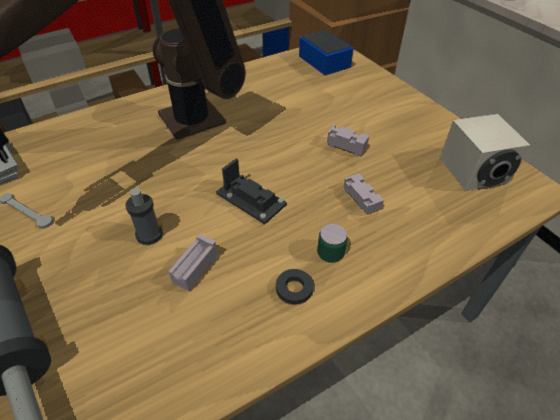

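View pics/side0.png

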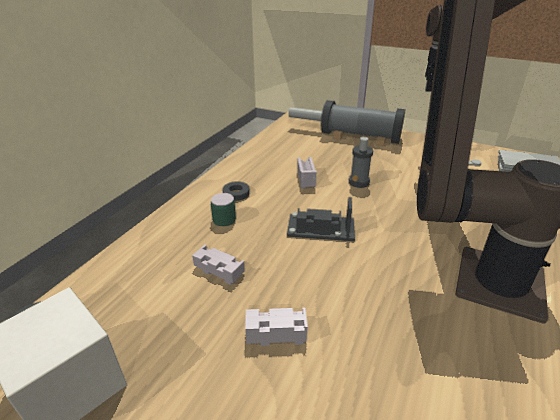

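The scene view shows the foot at (252,192), blocks at (348,140) and (363,193), saddle at (195,262), cylinder at (146,218), tin at (332,243), flange at (295,286). In the side view the blocks are at (277,326) and (219,264), and the saddle at (306,172).

```bash
cat > h.py <<'E'
import cv2,numpy as np
from plant import sensors, read_camera, calibration
def ray(c,px):
    p=cv2.undistortPoints(np.array(px,float).reshape(-1,1,2),c["mtx"],c["dist"]).reshape(-1,2)
    d=np.c_[p,np.ones(len(p))]@c["T"][:3,:3].T
    return c["T"][:3,3],d
def onz(c,px,z):
    o,d=ray(c,px);z=np.asarray(z,float)
    return o+d*((z-o[2])/d[:,2])[:,None]
def proj(c,P):
    T=np.linalg.inv(c["T"]);r=cv2.Rodrigues(T[:3,:3])[0]
    return cv2.projectPoints(np.array(P,float).reshape(-1,1,3),r,T[:3,3],c["mtx"],c["dist"])[0].reshape(-1,2)
E
python3 - <<'E'
from h import *
a=cv2.imread("pics/scene0.png");b=cv2.imread("pics/side0.png")
r=lambda i,x,y,w,h,f:cv2.resize(i[y:y+h,x:x+w],None,fx=f,fy=f,interpolation=cv2.INTER_CUBIC)
o=np.zeros((600,800,3),np.uint8)
def put(t,x,y):o[y:y+t.shape[0],x:x+t.shape[1]]=t
put(r(a,320,120,65,50,4),0,0)       #block A
put(r(a,335,168,60,50,4),270,0)   #block B
put(r(a,160,230,65,62,4),540,0)     #saddle
put(r(b,236,295,85,60,4),0,260)
put(r(b,185,240,65,50,4),350,260)
put(r(a,205,150,90,75,3),0,520-20) if 0 else None
put(r(a,210,155,85,70,4)[:,:],350,260) if 0 else None
put(r(b,285,190,75,55,3),0,0+0) if 0 else None
put(r(a,210,155,80,33*2,3)[:,:],550,395)
cv2.imwrite("pics/c1.png",o)
c=calibration("scene")
print(onz(c,[(348,140),(363,193),(195,262),(252,192)],[50,40,40,50]).round())
c=calibration("side")
print(onz(c,[(277,316),(219,260)],[55,43]).round())
E
```

```text
[[ 446.  360.   50.]
 [ 653.  255.   40.]
 [ 632. -250.   40.]
 [ 498.  -19.   50.]]
[[421. 373.  55.]
 [632. 271.  43.]]
```

View pics/c1.png

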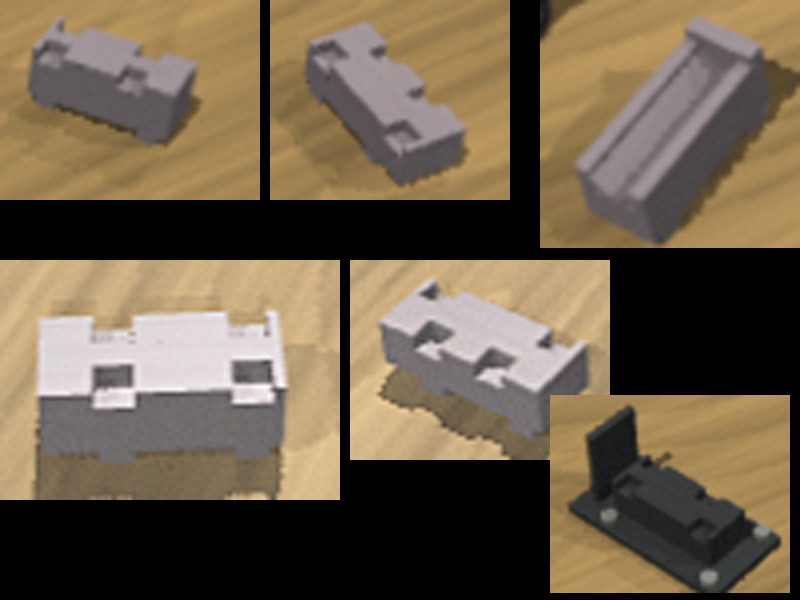

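The crops settle identity and heading. The nearer block has both INNER notches on its image-left end in the side view, so it is the tall one. The other has its INNER pair towards the side camera, so it is the low one. The saddle's wall is at its upper right end in the scene view.

Run:
```python
from h import *
s=calibration("scene");d=calibration("side")
def rep(n,P,Q):
    v=Q-P;print(n,P.round(),Q.round(),"len",np.linalg.norm(v[:2]).round(),"ang",np.degrees(np.arctan2(v[1],v[0])).round(1))
p=onz(s,[(216,193.3),(265,220.7),(286.7,205)],12);rep("foot",p[0],p[1]);rep("foot short",p[1],p[2]);print("c",(p[0]+p[2])/2)
p=onz(d,[(307.7,327.5),(245.5,328.7),(245.5,309.5)],55);rep("tall",p[0],p[1]);print((p[0]+p[2])/2)
p=onz(d,[(234.5,271.2),(192.5,255.5),(205,245),(245,261.2)],43);rep("low",p[0],p[1]);print(p.mean(0))
p=onz(s,[(169.2,270),(197.5,234.5),(216,242.5)],[57,65,65]);rep("saddle",p[0],p[1]);print((p[0]+p[2])/2)
print("cyl",onz(s,[(149,238)],0),"tin top",onz(s,[(333,234)],75),onz(s,[(295,286)],11))
```

```text
foot [415. -94.  12.] [581. -24.  12.] len 180.0 ang 22.9
foot short [581. -24.  12.] [560.  58.  12.] len 85.0 ang 103.8
c [487.56592553 -17.95970325  12.        ]
tall [354. 372.  55.] [463. 429.  55.] len 123.0 ang 27.8
[420.79777222 379.30203067  55.        ]
low [577. 288.  43.] [701. 287.  43.] len 124.0 ang -0.6
[636.99499325 265.31384098  43.        ]
saddle [ 635. -315.   57.] [ 576. -215.   65.] len 116.0 ang 120.8
[ 628.89614183 -250.8540049    61.        ]
cyl [[ 466.0968988  -319.07126772    0.        ]] tin top [[753.65842865  71.36742529  75.        ]] [[798.95627795 -66.50066272  11.        ]]
```

Call:
{"api": "apply_moves", "payload": {
  "targets": [20,-20,0,0,0,0,36,-37,0,0,0,0,36,-37,0,0,0,0,36,-37,0,0,0,0,36,-37,0,0,0,0,36,-37,0,0,0,0,36,-37,0,0,0,0,36,-37,0,0,0,0,36,-37,0,0,0,0,36,-37,0,0,0,0,36,-37,0,0,0,0,36,-37,0,0,0,0,36,-37,0,0,0,0,0,0,30,0,0,0.057,0,0,20,0,0,0.057,0,0,0,0,0,0,0,0,0,0,0,0],
  "gripper": 0,
  "force": 60
}}

```text
t: 2.28
ee_pos: [499.2, 12.3, 148.4]
eef_rot: [0.985, 0.173, 0.001, 0.0]
force: [0.7, -0.3, 0.7]
finger_gap: 85.5
gripper_force: 0.0
```

Run:
```python
from h import *
im=read_camera("wrist");c=calibration("wrist");s=sensors.read_state()
cv2.imwrite("pics/w_foot.png",im[:,:,::-1]);np.save("w_foot.npy",c,allow_pickle=True)
print(s["t"],s["ee_pos"],s["eef_rot"],s["qpos"])
```

```text
2.325 [499.43648559  12.19949586 148.83263146] [9.84892344e-01 1.73164891e-01 9.33075331e-04 3.47071144e-04] [-1.78941090e-01 -5.95928633e-02  2.04733720e+00 -6.80805551e-06
  1.15185726e+00  1.04377342e+00]
```

View pics/w_foot.png

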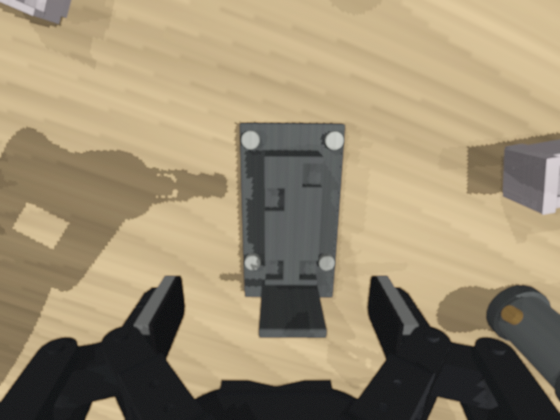

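Wrist view: the foot is nearly aligned with the tool. Its pedestal top spans about (264,157) to (323,270) and the end stop is at the bottom (292,312). The INNER notch at (273,198) and the OUTER notch at (312,173) match the description. I'll zoom in with more contrast to get the edges.

Run:
```python
from h import *
a=cv2.imread("pics/w_foot.png")[112:302,225:360]
a=cv2.resize(a,None,fx=3.1,fy=3.1,interpolation=cv2.INTER_CUBIC)
g=np.clip(a.astype(float)*2.6-40,0,255).astype(np.uint8)
cv2.imwrite("pics/w_foot_c.png",g);print(g.shape)
```

```text
(589, 418, 3)
```

View pics/w_foot_c.png

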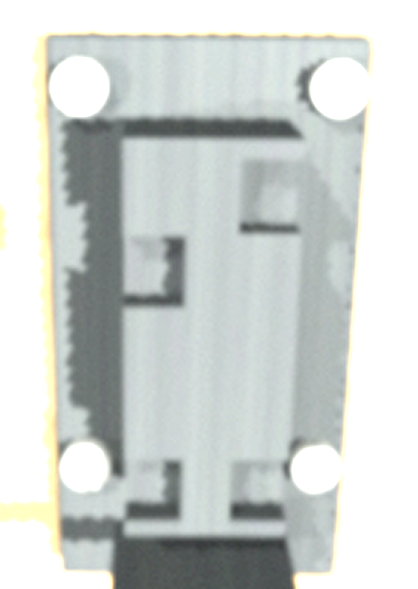

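Run:
```python
from h import *
c=np.load("w_foot.npy",allow_pickle=True).item()
f=lambda P:[(x/3.1+225-.35,y/3.1+112-.35) for x,y in P]
p=onz(c,f([(122,137),(303,137),(126,537),(286,537)]),50)
print(p.round(1));print(p.mean(0))
a=lambda i,j:np.degrees(np.arctan2(*(p[i]-p[j])[1::-1]))
L=lambda i,j:np.linalg.norm((p[i]-p[j])).round(1)
print("long",a(0,2),a(1,3),"short",a(0,1),a(2,3),L(0,2),L(1,3),L(0,1),L(2,3))
q=onz(c,f([(48,37),(369,38)]),12);print(q, np.degrees(np.arctan2(*(q[0]-q[1])[1::-1])),np.linalg.norm(q[0]-q[1]))
m=q.mean(0);t=np.radians(20);print("centre from plate",m-95*np.array([np.cos(t),np.sin(t),0]))
n=onz(c,f([(241,233),(300,233),(123,305),(184,305),(184,238),(180,518),(232,518),(180,462)]),50)
R=np.array([[np.cos(t),np.sin(t)],[-np.sin(t),np.cos(t)]])
print(((n-p.mean(0))[:,:2]@R.T).round(1))
```

```text
[[531.6  33.6  50. ]
 [548.5 -12.9  50. ]
 [413.5  -8.8  50. ]
 [430.5 -56.2  50. ]]
[481.02147378 -11.07596218  50.        ]
long 19.772232589459986 20.13360597413658 short 109.91587486367088 109.71648870650907 125.5 125.7 49.5 50.3
[[546.35805804  63.76771393  12.        ]
 [579.23644812 -27.6530648   12.        ]] 109.78051505997855 97.15321568379393
centre from plate [473.52645411 -14.43458905  12.        ]
[[ 35.7  -8.5]
 [ 35.6 -25.1]
 [ 14.3  25.1]
 [ 14.3   7.5]
 [ 34.2   7.6]
 [-55.9   8.3]
 [-56.   -7.9]
 [-36.3   8.4]]
```

Foot: pedestal centre (481.5, -11), yaw 19.9°. Next, the tall block.

Call:
{"api": "apply_moves", "payload": {
  "targets": [4,-20,0,0,0,0,9,-41,0,0,0,0,9,-41,0,0,0,0,9,-41,0,0,0,0,9,-41,0,0,0,0,9,-41,0,0,0,0,9,-41,0,0,0,0,9,-41,0,0,0,0,5,-41,0,0,0,-0.07,0,0,0,0,0,-0.07,0,0,0,0,0,0,0,0,0,0,0,0]
}}

```text
t: 3.82
ee_pos: [448.3, 364.0, 148.4]
eef_rot: [0.971, 0.241, 0.001, -0.0]
force: [-0.5, -0.1, -0.2]
finger_gap: 85.2
gripper_force: 0.0
```

```bash
cat >> h.py <<'E'
def snap(n,box,f,gain=1,off=0):
    im=read_camera("wrist");c=calibration("wrist");s=sensors.read_state()
    np.save(f"w_{n}.npy",dict(c=c,p=s["ee_pos"],q=s["eef_rot"]),allow_pickle=True)
    cv2.imwrite(f"pics/w_{n}.png",im[:,:,::-1])
    q=s["eef_rot"];print(s["t"],s["ee_pos"].round(1),"yaw",np.degrees(2*np.arctan2(q[1],q[0])),s["qpos"].round(2))
E
python3 - <<'E'
from h import *
snap("tall",0,0)
E
```

```text
3.875 [448.3 363.8 148.2] yaw 27.85577300370593 [ 0.51  0.12  1.87 -0.    1.16  1.59]
```

View pics/w_tall.png

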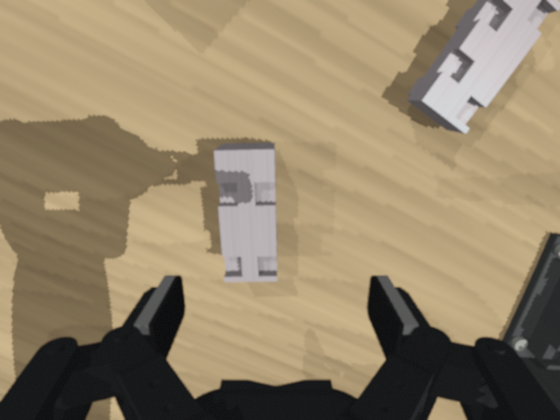

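Wrist view: the tall block's top face has corners at about (215,150), (275,150), (277,281) and (225,283). The INNER pair is towards the image top (tool +x), so the heading is confirmed.

```bash
cat >> h.py <<'E'
def rect(n,z,box,vmin=140,smax=45):
    d=np.load(f"w_{n}.npy",allow_pickle=True).item();im=cv2.imread(f"pics/w_{n}.png")
    h=cv2.cvtColor(im,cv2.COLOR_BGR2HSV);m=((h[...,1]<smax)&(h[...,2]>vmin)).astype(np.uint8)
    k=np.zeros_like(m);x0,y0,x1,y1=box;k[y0:y1,x0:x1]=m[y0:y1,x0:x1]
    k=cv2.morphologyEx(k,cv2.MORPH_OPEN,np.ones((3,3)))
    cs=cv2.findContours(k,cv2.RETR_EXTERNAL,cv2.CHAIN_APPROX_NONE)[0];ct=max(cs,key=cv2.contourArea)
    P=onz(d["c"],ct.reshape(-1,2),z)[:,:2].astype(np.float32)
    r=cv2.minAreaRect(P);b=cv2.boxPoints(r);e=[b[1]-b[0],b[2]-b[1]];e=max(e,key=np.linalg.norm)
    yaw=np.degrees(np.arctan2(e[1],e[0]));c=np.array(r[0])
    q=d["q"];t=2*np.arctan2(q[1],q[0]);v=c-d["p"][:2]
    print(n,"centre",c.round(1),"size",np.round(r[1],1),"long-axis yaw",yaw.round(2),"tool yaw",np.degrees(t).round(2))
    print(" to go in tool axes x %.1f y %.1f"%(v@[np.cos(t),np.sin(t)],v@[np.sin(t),-np.cos(t)]),"px box",cv2.boundingRect(ct))
E
python3 - <<'E'
from h import *
for v in (110,140,160): rect("tall",55,(200,130,300,300),v)
E
```

```text
tall centre [420.6 377.5] size [125.6  51.3] long-axis yaw 28.84 tool yaw 27.86
 to go in tool axes x -18.1 y -25.0 px box (213, 148, 64, 134)
tall centre [420.3 377.3] size [124.8  51.3] long-axis yaw 28.78 tool yaw 27.86
 to go in tool axes x -18.5 y -25.0 px box (213, 149, 64, 133)
tall centre [401.9 367. ] size [82.6 50.4] long-axis yaw 28.75 tool yaw 27.86
 to go in tool axes x -39.6 y -24.5 px box (219, 198, 58, 84)
```

Call:
{"api": "apply_moves", "payload": {
  "targets": [-9,-12.5,10,0,0,-0.016,-9,-12.5,20,0,0,0,0,0,40,0,0,0,0,0,35,0,0,0,0,0,20,0,0,0,0,0,9,0,0,0,0,0,0,0,0,0,0,0,0,0,0,0]
}}

```text
t: 4.88
ee_pos: [421.1, 378.3, 15.1]
eef_rot: [0.968, 0.249, 0.001, -0.0]
force: [-0.6, -0.3, -0.8]
finger_gap: 85.6
gripper_force: 0.0
```

Call:
{"api": "apply_moves", "payload": {
  "targets": [0,0,0,0,0,0,0,0,0,0,0,0,0,0,0,0,0,0,0,0,0,0,0,0,0,0,0,0,0,0,0,0,0,0,0,0],
  "gripper": 255,
  "force": 60
}}

```text
t: 5.62
ee_pos: [420.8, 378.0, 15.0]
eef_rot: [0.968, 0.249, 0.001, -0.0]
force: [-0.7, -1.2, 6.0]
finger_gap: 47.8
gripper_force: 60.9
```

Call:
{"api": "apply_moves", "payload": {
  "targets": [0,0,-8,0,0,0,0,0,-25,0,0,0,0,0,-35,0,0,0.078,0,0,-35,0,0,0.078,0,0,-32,0,0,0,-4,20,0,0,0,0,-7.5,38,0,0,0,0,-7.5,38,0,0,0,0,-7.5,38,0,0,0,0,-7.5,38,0,0,0,0,-7.5,38,0,0,0,0,-7.5,38,0,0,0,0,-7.5,38,0,0,0,0,-7.5,38,0,0,0,0,-7.5,38,0,0,0,0,-4,20,0,0,0,0,0,0,0,0,0,0,0,0,0,0,0,0]
}}

```text
t: 7.88
ee_pos: [477.5, -6.9, 146.7]
eef_rot: [0.985, 0.173, -0.002, -0.001]
force: [0.2, 0.6, -5.9]
finger_gap: 47.7
gripper_force: 63.6
```

Run:
```python
from h import *
snap("inh",0,0)
```

```text
7.925 [477.9  -6.7 147.1] yaw 19.93846832041048 [-0.23 -0.11  2.09  0.    1.16  1.  ]
```

View pics/w_inh.png

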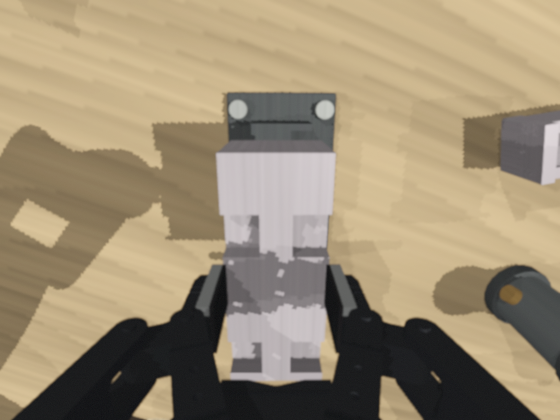

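Wrist view: the block hangs squarely in the hand. Its far top edge runs from (217,153) to (335,153) and its near edge from (232,380) to (321,380).

Run:
```python
from h import *
d=np.load("w_inh.npy",allow_pickle=True).item();im=cv2.imread("pics/w_inh.png");h=cv2.cvtColor(im,cv2.COLOR_BGR2HSV)
m=(h[...,1]<45)&(h[...,2]>140)
for r in(165,180,200):
    x=np.flatnonzero(m[r,180:380])+180;print(r,x.min(),x.max())
for col in(240,275,310):
    y=np.flatnonzero(m[:250,col]);y=y[y>140];print(col,y.min())
q=d["q"];t=2*np.arctan2(q[1],q[0])
L=lambda P,z:np.c_[(onz(d["c"],P,z)-d["p"])[:,:2]@np.array([[np.cos(t),np.sin(t)],[np.sin(t),-np.cos(t)]]).T]
print(L([(217,153),(335,153),(232,380),(321,380)],d["p"][2]+40).round(1))
v=np.array([481.5,-11])-d["p"][:2];print("to foot",v@[np.cos(t),np.sin(t)],v@[np.sin(t),-np.cos(t)])
```

```text
165 216 334
180 217 334
200 218 333
240 152
275 152
310 152
[[ 61.9 -24.1]
 [ 61.8  25.5]
 [-63.2 -23.8]
 [-63.2  25.5]]
to foot 1.9289838718445984 5.323976178945161
```

Call:
{"api": "apply_moves", "payload": {
  "targets": [2.6,4.9,15,0,0,0,0,0,25,0,0,0,0,0,22,0,0,0,0,0,10,0,0,0,0,0,0,0,0,0,0,0,0,0,0,0]
}}

```text
t: 8.68
ee_pos: [484.3, -11.0, 77.5]
eef_rot: [0.985, 0.173, 0.001, 0.0]
force: [0.5, 0.4, -5.8]
finger_gap: 47.4
gripper_force: 63.7
```

```bash
cat >> h.py <<'E'
def st(tgt=None,yaw=None):
    s=sensors.read_state();q=s["eef_rot"];t=2*np.arctan2(q[1],q[0])
    print(s["t"],s["ee_pos"].round(1),"yaw %.2f"%np.degrees(t),"F",s["force"].round(1),"M",s["moment"].round(2),"q",s["qpos"].round(2))
    if tgt is not None:
        v=np.array(tgt)-s["ee_pos"][:2];print(" tool x %.1f y %.1f"%(v@[np.cos(t),np.sin(t)],v@[np.sin(t),-np.cos(t)]), "turn %.3f"%(t-np.radians(yaw)))
E
python3 - <<'E'
from h import *
t=np.radians(19.9);X=np.array([np.cos(t),np.sin(t)]);Y=np.array([np.sin(t),-np.cos(t)])
st(np.array([481.5,-11])+0.7*X-0.5*Y,19.9)
E
```

```text
8.675 [484.3 -11.   77.5] yaw 19.94 F [ 0.5  0.4 -5.8] M [-0.01  0.02  0.02] q [-0.23 -0.    2.13 -0.    1.01  0.99]
 tool x -1.9 y -1.5 turn 0.001
```

Call:
{"api": "apply_moves", "payload": {
  "targets": [-1.9,-1.5,3,0,0,0,0,0,3,0,0,0,0,0,0,0,0,0,0,0,0,0,0,0]
}}

```text
t: 9.18
ee_pos: [481.1, -10.2, 70.7]
eef_rot: [0.985, 0.173, 0.0, 0.0]
force: [0.7, 0.1, -6.7]
finger_gap: 47.1
gripper_force: 63.7
```

Run:
```python
from h import *
t=np.radians(19.9);X=np.array([np.cos(t),np.sin(t)]);Y=np.array([np.sin(t),-np.cos(t)])
st(np.array([481.5,-11])+0.7*X-0.5*Y,19.9)
```

```text
9.175 [481.1 -10.2  70.7] yaw 19.93 F [ 0.7  0.1 -6.7] M [0.01 0.03 0.04] q [-0.23  0.    2.14  0.    0.99  0.99]
 tool x 0.8 y 0.4 turn 0.000
```

Now lower it slowly through the engagement zone.

Call:
{"api": "apply_moves", "payload": {
  "targets": [0.8,0.4,2,0,0,0,0,0,2,0,0,0,0,0,2,0,0,0,0,0,1.5,0,0,0,0,0,1.5,0,0,0,0,0,0,0,0,0]
}}

```text
t: 9.93
ee_pos: [481.8, -10.3, 61.5]
eef_rot: [0.985, 0.173, -0.0, -0.0]
force: [-0.3, -0.2, -6.2]
finger_gap: 47.1
gripper_force: 63.7
```

The TCP is at 61.5, below the 65 at which the lugs would have touched the top face, and there is no contact force. The lugs are in the notches.

Call:
{"api": "apply_moves", "payload": {
  "targets": [0,0,1.5,0,0,0,0,0,1.5,0,0,0,0,0,1,0,0,0,0,0,1,0,0,0,0,0,0.7,0,0,0,0,0,0,0,0,0]
}}

```text
t: 10.68
ee_pos: [482.0, -10.3, 56.1]
eef_rot: [0.985, 0.173, -0.0, -0.0]
force: [-1.0, 0.1, -4.6]
finger_gap: 47.3
gripper_force: 63.9
```

Call:
{"api": "apply_moves", "payload": {
  "targets": [0,0,0.7,0,0,0,0,0,0,0,0,0]
}}

```text
t: 10.92
ee_pos: [482.0, -10.3, 56.0]
eef_rot: [0.985, 0.173, -0.0, -0.0]
force: [-4.5, 1.4, 2.7]
finger_gap: 47.3
gripper_force: 64.8
```

Seated: z bottomed at 56.0 with the load taken. Release, rise, and check.

Call:
{"api": "apply_moves", "payload": {
  "targets": [0,0,0,0,0,0,0,0,0,0,0,0,0,0,0,0,0,0,0,0,0,0,0,0,0,0,-10,0,0,0,0,0,-30,0,0,0,0,0,-40,0,0,0,20,0,-40,0,0,0,0,0,-15,0,0,0,0,0,0,0,0,0,0,0,0,0,0,0],
  "gripper": 0
}}

```text
t: 12.3
ee_pos: [499.1, -3.3, 188.1]
eef_rot: [0.985, 0.173, -0.002, -0.001]
force: [-0.7, 0.3, -0.5]
finger_gap: 85.2
gripper_force: 0.0
```

Run:
```python
from h import *
snap("seat1",0,0)
for v in(100,125,140,155): rect("seat1",96,(150,60,400,380),v)
```

```text
12.35 [499.1  -3.3 187.9] yaw 19.913221427963645 [-0.21 -0.1   2.01 -0.    1.24  1.01]
seat1 centre [483.8 -10. ] size [129.3  73.4] long-axis yaw 19.88 tool yaw 19.91
 to go in tool axes x -16.7 y 1.1 px box (236, 144, 82, 139)
seat1 centre [483.6 -15.4] size [125.2  61.5] long-axis yaw 19.88 tool yaw 19.91
 to go in tool axes x -18.7 y 6.1 px box (246, 149, 71, 134)
seat1 centre [484.  -15.1] size [124.1  60. ] long-axis yaw 19.86 tool yaw 19.91
 to go in tool axes x -18.2 y 6.0 px box (247, 149, 69, 133)
seat1 centre [482.5 -12. ] size [123.3  52.5] long-axis yaw 19.89 tool yaw 19.91
 to go in tool axes x -18.6 y 2.5 px box (247, 150, 61, 132)
```

Call:
{"api": "apply_moves", "payload": {
  "targets": [0,0,0,0,0,0.178,0,0,0,0,0,0.178,13,-21,0,0,0,0,26,-42,0,0,0,0,26,-42,0,0,0,0,26,-42,10,0,0,0,26,-42,20,0,0,0,26,-42,15,0,0,0,14,-21,3,0,0,0,0,0,0,0,0,0,0,0,0,0,0,0]
}}

```text
t: 13.72
ee_pos: [658.9, 246.4, 141.0]
eef_rot: [1.0, -0.004, -0.001, 0.0]
force: [-0.6, -0.7, 0.6]
finger_gap: 85.3
gripper_force: 0.0
```

Run:
```python
from h import *
snap("low",0,0)
for v in(110,140,160): rect("low",43,(150,60,400,330),v)
```

```text
13.775 [659.1 246.2 141.6] yaw -0.5160176114163365 [ 0.21  0.39  1.54 -0.    1.2   1.79]
low centre [640.9 265.5] size [ 51.5 129.1] long-axis yaw -4.72 tool yaw -0.52
 to go in tool axes x -18.5 y -19.2 px box (224, 145, 63, 137)
low centre [639.1 265.7] size [ 51.5 125.6] long-axis yaw -4.72 tool yaw -0.52
 to go in tool axes x -20.2 y -19.3 px box (224, 149, 63, 133)
low centre [638.8 265.3] size [ 50.8 125.2] long-axis yaw -4.45 tool yaw -0.52
 to go in tool axes x -20.5 y -19.0 px box (225, 150, 62, 132)
```

View pics/w_low.png

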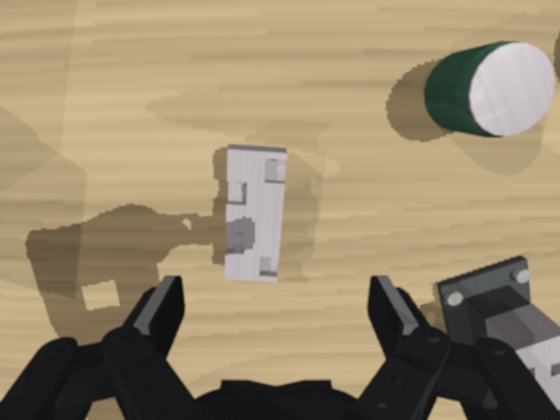

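Wrist view: the low block's top spans (228,150) to (286,150) and (226,280) to (277,282). The INNER notches are on the left, at (236,191) and (238,237), and the OUTER ones on the right, so its +x is towards the image top as expected. Yaw is about -4.6°.

Call:
{"api": "apply_moves", "payload": {
  "targets": [-10,-9.5,10,0,0,0,-10.5,-9.5,20,0,0,0.036,0,0,35,0,0,0.036,0,0,35,0,0,0,0,0,22,0,0,0,0,0,9,0,0,0,0,0,0,0,0,0,0,0,0,0,0,0]
}}

```text
t: 14.78
ee_pos: [640.8, 266.8, 13.1]
eef_rot: [0.999, -0.04, 0.001, -0.0]
force: [0.1, -0.3, 0.4]
finger_gap: 85.3
gripper_force: 0.0
```

Call:
{"api": "apply_moves", "payload": {
  "targets": [0,0,0,0,0,0,0,0,0,0,0,0,0,0,0,0,0,0,0,0,0,0,0,0,0,0,0,0,0,0,0,0,0,0,0,0],
  "gripper": 255,
  "force": 60
}}

```text
t: 15.52
ee_pos: [639.5, 266.4, 11.2]
eef_rot: [0.999, -0.04, -0.0, 0.0]
force: [0.3, -0.5, 0.6]
finger_gap: -0.2
gripper_force: 0.0
```

The fingers shut on nothing, so I'll look before doing anything else.

Run:
```python
from h import *
im=read_camera("side");im2=read_camera("scene")
a=cv2.resize(im[180:330,150:350,::-1],None,fx=2,fy=2);b=cv2.resize(im2[140:290,300:500,::-1],None,fx=2,fy=2)
w=read_camera("wrist")[:,:,::-1];w=cv2.resize(w[90:420,100:460],(400,300))
o=np.zeros((600,800,3),np.uint8);o[:300,:400]=a;o[:300,400:]=b;o[300:,:400]=w
cv2.imwrite("pics/miss.png",o);st()
```

```text
15.675 [639.5 266.4  11.2] yaw -4.59 F [-0.2  1.1  0.6] M [ 0.02 -0.03 -0.01] q [0.25 0.52 1.64 0.   0.99 1.9 ]
```

View pics/miss.png

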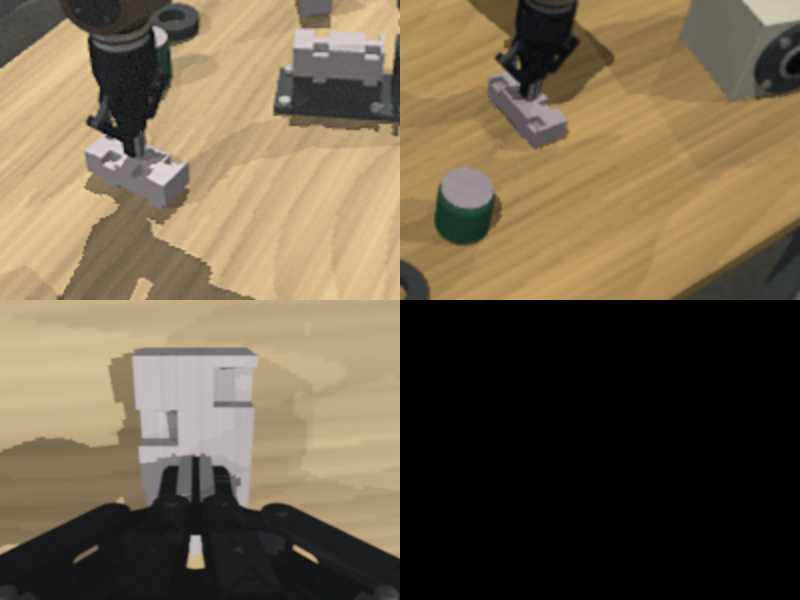

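The crops show the shut fingertips in the middle of the low block's top, with the block still standing where it was. I'll check whether the visible tip agrees with the measured TCP height.

Run:
```python
from h import *
c=calibration("wrist");s=sensors.read_state();p=s["ee_pos"]
for z in(11,25,43,50):print(z,proj(c,[[p[0],p[1],z]]))
d=calibration("side");print(proj(d,[[p[0],p[1],11],[p[0],p[1],43]]), (np.array([138,155])/2+[150,180]))
# in hand block visible corners now
im=cv2.imread("pics/miss.png")
print(onz(c,[(100+133*.9,90+57*1.1),(100+257*.9,90+57*1.1)],43).round(1), s["finger_gap"],s["gripper_force"])
```

```text
11 [[274.29969005 246.37412241]]
25 [[274.22808817 257.1199852 ]]
43 [[274.11964235 273.43760195]]
50 [[274.07139034 280.71460443]]
[[218.89612201 267.53486426]
 [217.70742377 257.9101607 ]] [219.  257.5]
[[702.1 285.5  43. ]
 [698.1 236.   43. ]] 0.2438376058689921 0.0
```

Two views agree that the shut fingers meet the block's top face, and no force is reported. I'll lift away shut, open, and measure again.

Call:
{"api": "apply_moves", "payload": {
  "targets": [0,0,-3,0,0,0,0,0,-5,0,0,0,0,0,-10,0,0,0]
}}

```text
t: 16.05
ee_pos: [639.2, 266.4, 29.4]
eef_rot: [0.999, -0.04, -0.0, 0.0]
force: [-0.3, -0.2, -1.0]
finger_gap: 0.1
gripper_force: 0.0
```

Run:
```python
from h import *
st();im=read_camera("wrist");cv2.imwrite("pics/t2.png",im[:,:,::-1])
c=calibration("wrist")
h=cv2.cvtColor(im,cv2.COLOR_RGB2HSV);m=(h[...,1]<45)&(h[...,2]>140)
x=np.flatnonzero(m[185,150:400])+150;y=np.flatnonzero(m[:220,260]);print(x.min(),x.max(),y[y>100].min())
print(onz(c,[(x.min(),185),(x.max(),185),(260,y[y>100].min())],43).round(1))
```

```text
16.05 [639.2 266.4  29.4] yaw -4.59 F [-0.3 -0.2 -1. ] M [-0.03 -0.04 -0.  ] q [ 0.25  0.49  1.63 -0.    1.02  1.9 ]
226 321 145
[[683.2 288.6  43. ]
 [679.2 238.9  43. ]
 [702.5 268.8  43. ]]
```

Call:
{"api": "apply_moves", "payload": {
  "targets": [0,0,-25,0,0,0,0,0,-30,0,0,0,0,0,-30,0,0,0,20,0,-25,0,0,0,0,0,0,0,0,0]
}}

```text
t: 16.73
ee_pos: [662.2, 265.1, 143.3]
eef_rot: [0.999, -0.04, 0.004, -0.001]
force: [-0.7, -0.1, 0.4]
finger_gap: 0.2
gripper_force: 0.0
```

Run:
```python
from h import *
st();im=read_camera("wrist");cv2.imwrite("pics/t3.png",im[:,:,::-1]);c=calibration("wrist");p=sensors.read_state()["ee_pos"]
print(proj(c,[p,p+[0,0,14],p+[0,0,32]]))
for f in("t2","t3"):
    g=cv2.cvtColor(cv2.imread(f"pics/{f}.png"),cv2.COLOR_BGR2GRAY);print(f,g[225:300:4,277],g[225:300:4,270],g[225:300:4,284])
```

```text
16.725 [662.2 265.1 143.3] yaw -4.63 F [-0.7 -0.1  0.4] M [ 0.02 -0.02  0.  ] q [ 0.24  0.41  1.52 -0.    1.2   1.89]
[[274.33138708 246.48703007]
 [274.23835779 257.19696053]
 [274.09729823 273.4656281 ]]
t2 [188 189 189 189 190 189 190 190 184 147  26  26  24  23  25  24  24  22
  20] [188 189 189 189 189 189 188 130 126 113 104 105 104 104 104 104 105 104
 103] [189 189 189 189 190 189 190 189 190 163 104 104 104 105 104 105 103  90
  88]
t3 [191 191 191 191 191 191 192 192 192 159  26  25  24  24  25  24  25  24
  22] [192 192 191 191 190 190 189 190 190 165 104 105 104 106 105 106 105 104
 104] [190 191 191 191 192 191 192 191 191 160 105 106 104 105 105 105 105 103
  94]
```

The shut fingertip stays at row 263 at every height, while the reported TCP projects to row 246. So the visible tips seem to end well above the reported TCP. I'll measure that with the two fixed cameras by walking along the tool axis.

Run:
```python
from h import *
p=sensors.read_state()["ee_pos"];z=np.arange(-10,80,4)
for n in("side","scene","wrist"):
    im=read_camera(n);c=calibration(n);g=cv2.cvtColor(im,cv2.COLOR_RGB2GRAY).astype(np.float32)
    P=p+np.c_[0*z,0*z,z];u=proj(c,P).astype(np.float32)
    v=cv2.remap(g,u[:,0],u[:,1],cv2.INTER_LINEAR).ravel();print(n,list(zip(z,v.astype(int))))
    cv2.imwrite(f"pics/tip_{n}.png",im[:,:,::-1])
```

```text
side [(np.int64(-10), np.int64(176)), (np.int64(-6), np.int64(169)), (np.int64(-2), np.int64(161)), (np.int64(2), np.int64(167)), (np.int64(6), np.int64(179)), (np.int64(10), np.int64(179)), (np.int64(14), np.int64(170)), (np.int64(18), np.int64(171)), (np.int64(22), np.int64(179)), (np.int64(26), np.int64(174)), (np.int64(30), np.int64(121)), (np.int64(34), np.int64(73)), (np.int64(38), np.int64(63)), (np.int64(42), np.int64(69)), (np.int64(46), np.int64(64)), (np.int64(50), np.int64(63)), (np.int64(54), np.int64(70)), (np.int64(58), np.int64(74)), (np.int64(62), np.int64(68)), (np.int64(66), np.int64(32)), (np.int64(70), np.int64(29)), (np.int64(74), np.int64(27)), (np.int64(78), np.int64(29))]
scene [(np.int64(-10), np.int64(145)), (np.int64(-6), np.int64(144)), (np.int64(-2), np.int64(132)), (np.int64(2), np.int64(97)), (np.int64(6), np.int64(78)), (np.int64(10), np.int64(83)), (np.int64(14), np.int64(86)), (np.int64(18), np.int64(85)), (np.int64(22), np.int64(82)), (np.int64(26), np.int64(73)), (np.int64(30), np.int64(59)), (np.int64(34), np.int64(56)), (np.int64(38), np.int64(5
[... 308 characters left out ...]
st [(np.int64(-10), np.int64(190)), (np.int64(-6), np.int64(191)), (np.int64(-2), np.int64(190)), (np.int64(2), np.int64(190)), (np.int64(6), np.int64(191)), (np.int64(10), np.int64(191)), (np.int64(14), np.int64(191)), (np.int64(18), np.int64(185)), (np.int64(22), np.int64(49)), (np.int64(26), np.int64(43)), (np.int64(30), np.int64(43)), (np.int64(34), np.int64(39)), (np.int64(38), np.int64(39)), (np.int64(42), np.int64(40)), (np.int64(46), np.int64(35)), (np.int64(50), np.int64(36)), (np.int64(54), np.int64(33)), (np.int64(58), np.int64(53)), (np.int64(62), np.int64(28)), (np.int64(66), np.int64(20)), (np.int64(70), np.int64(21)), (np.int64(74), np.int64(20)), (np.int64(78), np.int64(22))]
```

The side and scene views agree: the shut tips end about 30 mm above the reported TCP, so the tall block was only just held and the low one was missed. Retry 30 mm deeper, checking the force on the way.

Call:
{"api": "apply_moves", "payload": {
  "targets": [-11,0.5,0,0,0,0,-11.5,0.4,10,0,0,0,0,0,20,0,0,0,0,0,30,0,0,0,0,0,30,0,0,0,0,0,25,0,0,0,0,0,18,0,0,0,0,0,12,0,0,0,0,0,0,0,0,0,0,0,0,0,0,0],
  "gripper": 0
}}

```text
t: 18.18
ee_pos: [637.9, 266.0, -4.6]
eef_rot: [0.999, -0.04, 0.001, -0.0]
force: [-0.2, 0.6, 0.6]
finger_gap: 85.5
gripper_force: 0.0
```

Call:
{"api": "apply_moves", "payload": {
  "targets": [0,0,6,0,0,0,0,0,6,0,0,0,0,0,3,0,0,0,0,0,0,0,0,0]
}}

```text
t: 18.68
ee_pos: [636.5, 265.6, -21.3]
eef_rot: [0.999, -0.04, -0.0, 0.0]
force: [0.9, 0.2, 0.3]
finger_gap: 85.1
gripper_force: 0.0
```

Call:
{"api": "apply_moves", "payload": {
  "targets": [3,0,0,0,0,0,0,0,0,0,0,0,0,0,0,0,0,0]
}}

```text
t: 19.05
ee_pos: [640.1, 265.5, -20.6]
eef_rot: [0.999, -0.04, 0.0, -0.0]
force: [-0.1, -0.0, 0.1]
finger_gap: 85.6
gripper_force: 0.0
```

Call:
{"api": "apply_moves", "payload": {
  "targets": [0,0,0,0,0,0,0,0,0,0,0,0,0,0,0,0,0,0,0,0,0,0,0,0,0,0,0,0,0,0,0,0,0,0,0,0],
  "gripper": 255,
  "force": 60
}}

```text
t: 19.8
ee_pos: [640.3, 265.6, -20.4]
eef_rot: [0.999, -0.04, 0.0, -0.0]
force: [0.7, 1.2, 2.0]
finger_gap: 48.6
gripper_force: 64.7
```

Call:
{"api": "apply_moves", "payload": {
  "targets": [0,0,-8,0,0,0,0,0,-20,0,0,0,0,0,-35,0,0,-0.143,0,0,-40,0,0,-0.143,0,0,-32,0,0,-0.142,-15,13,0,0,0,0,-30,25.6,0,0,0,0,-30,25.6,0,0,0,0,-30,25.6,0,0,0,0,-30,25.6,0,0,0,0,-30,25.6,0,0,0,0,-30,25.6,0,0,0,0,-30,25.6,0,0,0,0,-17,13.6,0,0,0,0,0,0,0,0,0,0,0,0,0,0,0,0,0,0,0,0,0,0]
}}

```text
t: 21.92
ee_pos: [482.9, -9.8, 114.5]
eef_rot: [0.985, 0.174, 0.0, -0.0]
force: [0.3, 0.3, -3.4]
finger_gap: 48.9
gripper_force: 64.3
```

```bash
cat >> h.py <<'E'
def inhand(n,top):
    d=np.load(f"w_{n}.npy",allow_pickle=True).item();im=cv2.imread(f"pics/w_{n}.png");h=cv2.cvtColor(im,cv2.COLOR_BGR2HSV)
    m=(h[...,1]<45)&(h[...,2]>140);q=d["q"];t=2*np.arctan2(q[1],q[0])
    L=lambda P:((onz(d["c"],P,d["p"][2]+top)-d["p"])[:,:2]@np.array([[np.cos(t),np.sin(t)],[np.sin(t),-np.cos(t)]]).T).round(1)
    ys=[];
    for col in(255,275,295):
        y=np.flatnonzero(m[100:320,col])+100;print(col,"far row",y.min(),L([(col,y.min()-.5)]));ys.append(y.min())
    for k in(15,30,45):
        r=max(ys)+k;x=np.flatnonzero(m[r,150:400])+150;print(r,x.min(),x.max(),*L([(x.min()-.5,r),(x.max()+.5,r)]))
E
python3 - <<'E'
from h import *
snap("inh2",0,0);st((482,-10.3),19.9)
inhand("inh2",20.4+43);print("tall:");inhand("inh",40)
E
```

```text
21.975 [482.9  -9.8 114.4] yaw 19.9955587961351 [-0.23 -0.06  2.11  0.    1.09  0.99]
21.975 [482.9  -9.8 114.4] yaw 20.00 F [-1.   0.8 -3.9] M [ 0.01 -0.02 -0.04] q [-0.23 -0.06  2.11  0.    1.09  0.99]
 tool x -1.0 y 0.2 turn 0.002
255 far row 138 [[70.7 -6.6]]
275 far row 145 [[68.3  0.3]]
295 far row 138 [[70.7  7.1]]Traceback (most recent call last):
  File "<stdin>", line 3, in <module>
  File "h.py", line 43, in inhand
    r=max(ys)+k;x=np.flatnonzero(m[r,150:400])+150;print(r,x.min(),x.max(),*L([(x.min()-.5,r),(x.max()+.5,r)]))
                                                           ~~~~~^^
    return umr_minimum(a, axis, None, out, keepdims, initial, where)
ValueError: zero-size array to reduction operation minimum which has no identity
```

Run:
```python
from h import *
h=cv2.cvtColor(cv2.imread("pics/w_inh2.png"),cv2.COLOR_BGR2HSV)
for c in(255,275,295):print(c,[tuple(map(int,(r,h[r,c,1],h[r,c,2]))) for r in range(100,240,5)])
for r in(180,200,220):print(r,[tuple(map(int,(c,h[r,c,1],h[r,c,2]))) for c in list(range(190,236,3))+list(range(312,360,3))])
```

```text
255 [(100, 13, 99), (105, 13, 101), (110, 10, 100), (115, 10, 99), (120, 13, 100), (125, 11, 97), (130, 5, 54), (135, 12, 110), (140, 11, 157), (145, 11, 135), (150, 11, 134), (155, 12, 110), (160, 12, 109), (165, 10, 127), (170, 10, 200), (175, 10, 199), (180, 9, 199), (185, 9, 199), (190, 9, 199), (195, 9, 198), (200, 9, 198), (205, 9, 198), (210, 9, 198), (215, 10, 198), (220, 9, 198), (225, 9, 198), (230, 9, 198), (235, 10, 199)]
275 [(100, 8, 98), (105, 10, 101), (110, 13, 100), (115, 13, 101), (120, 13, 100), (125, 13, 95), (130, 0, 52), (135, 11, 111), (140, 11, 135), (145, 10, 147), (150, 10, 148), (155, 11, 111), (160, 11, 111), (165, 12, 131), (170, 9, 203), (175, 9, 203), (180, 10, 203), (185, 10, 203), (190, 9, 203), (195, 9, 202), (200, 9, 202), (205, 8, 201), (210, 9, 201), (215, 10, 202), (220, 9, 201), (225, 9, 201), (230, 9, 201), (235, 9, 201)]
295 [(100, 10, 98), (105, 8, 99), (110, 8, 99), (115, 10, 100), (120, 8, 99), (125, 13, 95), (130, 9, 54), (135, 14, 112), (140, 9, 204), (145, 9, 208), (150, 9, 204), (155, 12, 108), (160, 9, 108), (165, 12, 131), (170, 9, 2
[... 1014 characters left out ...]
9, 196), (324, 10, 203), (327, 9, 201), (330, 9, 207), (333, 9, 204), (336, 9, 206), (339, 45, 194), (342, 81, 188), (345, 81, 188), (348, 81, 190), (351, 77, 203), (354, 75, 203), (357, 76, 204)]
220 [(190, 90, 136), (193, 89, 138), (196, 89, 141), (199, 87, 143), (202, 85, 144), (205, 87, 143), (208, 33, 170), (211, 9, 201), (214, 9, 201), (217, 10, 202), (220, 8, 200), (223, 9, 201), (226, 9, 200), (229, 9, 201), (232, 9, 202), (235, 10, 201), (312, 9, 195), (315, 10, 195), (318, 9, 195), (321, 9, 196), (324, 9, 199), (327, 9, 200), (330, 9, 203), (333, 10, 202), (336, 10, 201), (339, 77, 186), (342, 81, 185), (345, 82, 184), (348, 81, 183), (351, 81, 182), (354, 81, 182), (357, 81, 186)]
```

Run:
```python
from h import *
def L(n,P,top):
    d=np.load(f"w_{n}.npy",allow_pickle=True).item();q=d["q"];t=2*np.arctan2(q[1],q[0])
    return ((onz(d["c"],P,d["p"][2]+top)-d["p"])[:,:2]@np.array([[np.cos(t),np.sin(t)],[np.sin(t),-np.cos(t)]]).T).round(1)
im=cv2.imread("pics/w_inh2.png");h=cv2.cvtColor(im,cv2.COLOR_BGR2HSV)
e=[];
for c in(230,255,275,295,325):
    y=np.arange(158,176);v=h[y,c,2].astype(float);e.append(float(np.interp(.5*(v[:3].mean()+v[-3:].mean()),v,y)))
print(np.round(e,1))
s=h[180,:,1].astype(float);l=np.interp(-50,-s[200:212],np.arange(200,212));r=np.interp(45,s[340:352],np.arange(340,352));print(l,r)
print(L("inh2",[(275,np.median(e)),(l,180),(r,180)],63.4))
print("tall was",L("inh",[(275,152),(215.5,165),(334.5,165)],40))
```

```text
[165.7 165.7 165.7 165.7 165.9]
204.66666666666666 346.58620689655174
[[ 60.9   0.2]
 [ 55.8 -25. ]
 [ 55.7  25.9]]
tall was [[ 62.2   0.3]
 [ 56.8 -25.1]
 [ 56.7  25.5]]
```

Call:
{"api": "apply_moves", "payload": {
  "targets": [0,0,10,0,0,0,0,0,13,0,0,0,0,0,8,0,0,0,0,0,3,0,0,0,0,0,0,0,0,0,0,0,0,0,0,0]
}}

```text
t: 22.72
ee_pos: [483.0, -10.6, 80.7]
eef_rot: [0.985, 0.173, 0.0, 0.0]
force: [0.3, -0.2, -3.6]
finger_gap: 49.1
gripper_force: 64.3
```

Run:
```python
from h import *
st((483,-9.9),19.9)
```

```text
22.725 [483.  -10.6  80.7] yaw 19.93 F [ 0.3 -0.2 -3.6] M [ 0.01 -0.03 -0.02] q [-0.23 -0.01  2.13 -0.    1.01  0.99]
 tool x 0.3 y -0.7 turn 0.000
```

Call:
{"api": "apply_moves", "payload": {
  "targets": [0.3,-0.6,2,0,0,0,0,0,2,0,0,0,0,0,1.5,0,0,0,0,0,1.5,0,0,0,0,0,1,0,0,0,0,0,0,0,0,0]
}}

```text
t: 23.48
ee_pos: [482.6, -9.8, 72.1]
eef_rot: [0.985, 0.173, -0.0, -0.0]
force: [-0.0, 0.2, -3.2]
finger_gap: 48.9
gripper_force: 64.3
```

At 72.1, below the 75.6 contact height and with no force, so the lugs have entered.

Call:
{"api": "apply_moves", "payload": {
  "targets": [0,0,1.5,0,0,0,0,0,1.5,0,0,0,0,0,1,0,0,0,0,0,1,0,0,0,0,0,0.5,0,0,0,0,0,0,0,0,0]
}}

```text
t: 24.22
ee_pos: [482.6, -9.8, 66.7]
eef_rot: [0.985, 0.173, -0.0, -0.0]
force: [-0.1, 1.0, -3.9]
finger_gap: 49.4
gripper_force: 64.3
```

Call:
{"api": "apply_moves", "payload": {
  "targets": [0,0,0.7,0,0,0,0,0,0.5,0,0,0,0,0,0,0,0,0]
}}

```text
t: 24.6
ee_pos: [482.7, -9.8, 66.6]
eef_rot: [0.985, 0.173, -0.0, -0.0]
force: [-4.9, 1.2, 4.9]
finger_gap: 49.7
gripper_force: 65.3
```

Seated at 66.6, exactly as predicted. Release and go to the saddle.

Call:
{"api": "apply_moves", "payload": {
  "targets": [0,0,0,0,0,0,0,0,0,0,0,0,0,0,0,0,0,0,0,0,0,0,0,0,0,0,-10,0,0,0,0,0,-30,0,0,0,0,0,-40,0,0,0,0,0,-20,0,0,0,0,0,0,0,0,0,0,0,0,0,0,0],
  "gripper": 0
}}

```text
t: 25.85
ee_pos: [482.0, -9.7, 164.7]
eef_rot: [0.985, 0.173, -0.001, -0.0]
force: [-0.1, -0.9, -0.2]
finger_gap: 85.1
gripper_force: 0.0
```

Call:
{"api": "apply_moves", "payload": {
  "targets": [4,18,0,0,0,0,7.5,37,0,0,0,0,7.5,37,0,0,0,0,7.5,37,0,0,0,0,7.5,37,0,0,0,0,7.5,37,0,0,0,0,7.5,37,0,0,0,0,4,18,0,0,0,-0.171,0,0,0,0,0,-0.171,0,0,0,0,0,-0.171,0,0,0,0,0,-0.171,0,0,0,0,0,-0.171,0,0,0,0,0,-0.171,0,0,0,0,0,-0.171,0,0,0,0,0,-0.171,0,0,0,0,0,-0.171,0,0,0,0,0,-0.171,0,0,0,0,0,0,0,0,0,0,0,0]
}}

```text
t: 28.22
ee_pos: [620.2, -234.8, 164.5]
eef_rot: [0.517, 0.856, -0.0, -0.001]
force: [0.2, -1.3, -0.3]
finger_gap: 85.5
gripper_force: 0.0
```

Run:
```python
from h import *
snap("sad",0,0)
for v in(90,130,160): rect("sad",57,(130,60,430,330),v)
```

```text
28.275 [ 620.2 -234.7  164.8] yaw 117.77272467501 [-0.51  0.29  1.64 -0.    1.22 -1.  ]
sad centre [ 622.6 -251.5] size [ 52.1 130.4] long-axis yaw -59.28 tool yaw 117.77
 to go in tool axes x -16.0 y -5.7 px box (238, 141, 63, 135)
sad centre [ 624.1 -254. ] size [ 52.1 124.6] long-axis yaw -59.28 tool yaw 117.77
 to go in tool axes x -18.9 y -5.6 px box (238, 147, 63, 129)
sad centre [ 624.1 -254.5] size [ 52.  123.9] long-axis yaw -59.48 tool yaw 117.77
 to go in tool axes x -19.3 y -5.8 px box (238, 148, 63, 128)
```

View pics/w_sad.png

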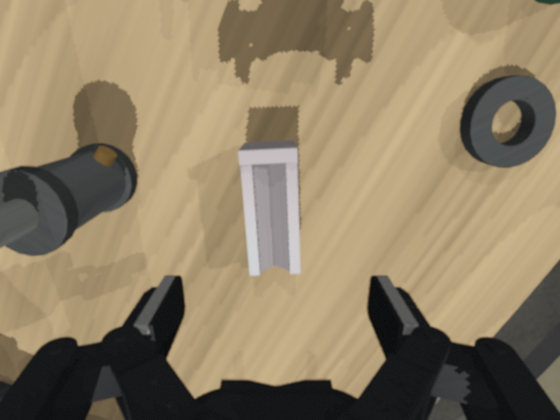

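Wrist view: the saddle has its wall at the top, with far corners at about (240,150) and (298,148), so +x is tool +x. The near end runs from (249,275) to (300,273). The cylinder is well clear on the left.

Run:
```python
from h import *
d=np.load("w_sad.npy",allow_pickle=True).item();q=d["q"];t=2*np.arctan2(q[1],q[0])
h=cv2.cvtColor(cv2.imread("pics/w_sad.png"),cv2.COLOR_BGR2HSV);m=((h[...,1]<45)&(h[...,2]>130))
M=np.array([[np.cos(t),np.sin(t)],[np.sin(t),-np.cos(t)]])
L=lambda P,z:((onz(d["c"],P,z)-d["p"])[:,:2]@M.T)
for r,z in((155,65),(159,65),(180,57),(200,57),(220,57),(240,57),(260,57),(268,57)):
    x=np.flatnonzero(m[r,200:340])+200;a=L([(x.min()-.5,r),(x.max()+.5,r)],z);print(r,x.min(),x.max(),a.round(1).tolist(),"mid",a.mean(0).round(2))
for c in(250,270,290):
    y=np.flatnonzero(m[120:180,c])+120;print(c,y.min(),L([(c,y.min()-.5)],65).round(1))
for c in(253,296):
    y=np.flatnonzero(m[240:300,c])+240;print(c,y.max(),L([(c,y.max()+.5)],57).round(1))
```

```text
155 238 297 [[38.6, -33.7], [38.5, 17.3]] mid [38.55 -8.17]
159 238 297 [[35.2, -33.8], [35.1, 17.4]] mid [35.13 -8.2 ]
180 241 298 [[14.8, -32.8], [14.8, 19.2]] mid [14.81 -6.79]
200 243 298 [[-3.9, -31.6], [-4.0, 19.6]] mid [-3.94 -6.01]
220 244 299 [[-23.5, -31.3], [-23.5, 21.0]] mid [-23.47  -5.2 ]
240 246 299 [[-43.9, -30.1], [-43.9, 21.4]] mid [-43.87  -4.35]
260 248 300 [[-65.2, -28.9], [-65.2, 22.9]] mid [-65.23  -2.98]
268 248 300 [[-74.0, -29.1], [-74.1, 23.1]] mid [-74.06  -3.01]
250 149 [[ 44.1 -22.9]]
270 148 [[44.9 -6. ]]
290 147 [[45.7 10.9]]
253 275 [[-82.5 -23.9]]
296 273 [[-80.2  18.8]]
```

Call:
{"api": "apply_moves", "payload": {
  "targets": [-9,-2.6,10,0,0,0,-9.2,-2.8,25,0,0,-0.048,0,0,35,0,0,0,0,0,35,0,0,0,0,0,30,0,0,0,0,0,20,0,0,0,0,0,12,0,0,0,0,0,8,0,0,0,0,0,5,0,0,0,0,0,0,0,0,0,0,0,0,0,0,0]
}}

```text
t: 29.65
ee_pos: [624.7, -253.2, -13.6]
eef_rot: [0.495, 0.869, -0.0, 0.001]
force: [0.0, -0.5, 0.2]
finger_gap: 85.6
gripper_force: 0.0
```

Run:
```python
from h import *
d=np.load("w_sad.npy",allow_pickle=True).item();q=d["q"];t=2*np.arctan2(q[1],q[0])
c=d["p"][:2]+np.array([-18.2,-5.4])@np.array([[np.cos(t),np.sin(t)],[np.sin(t),-np.cos(t)]]);print(c);st(c,120.5)
```

```text
[ 623.92531931 -253.32364338]
29.65 [ 624.7 -253.2  -13.6] yaw 120.66 F [ 0.  -0.5  0.2] M [-0.02 -0.01 -0.03] q [-0.54  0.51  1.69  0.    0.93 -1.07]
 tool x 0.3 y -0.7 turn 0.003
```

Call:
{"api": "apply_moves", "payload": {
  "targets": [0.3,-0.7,2,0,0,0,0,0,0,0,0,0,0,0,0,0,0,0]
}}

```text
t: 30.02
ee_pos: [623.4, -253.0, -16.4]
eef_rot: [0.495, 0.869, -0.0, 0.0]
force: [0.7, 0.3, -0.1]
finger_gap: 85.5
gripper_force: 0.0
```

Call:
{"api": "apply_moves", "payload": {
  "targets": [0,0,0,0,0,0,0,0,0,0,0,0,0,0,0,0,0,0,0,0,0,0,0,0,0,0,0,0,0,0,0,0,0,0,0,0],
  "gripper": 255,
  "force": 60
}}

```text
t: 30.78
ee_pos: [624.1, -253.1, -16.0]
eef_rot: [0.495, 0.869, 0.0, 0.001]
force: [4.1, 1.0, 0.9]
finger_gap: 48.9
gripper_force: 63.8
```

Call:
{"api": "apply_moves", "payload": {
  "targets": [0,0,-8,0,0,0,0,0,-25,0,0,0,0,0,-40,0,0,0,0,0,-40,0,0,0,0,0,-35,0,0,0.1757,0,0,-12,0,0,0.1757,0,0,0,0,0,0.1757,0,0,0,0,0,0.1757,0,0,0,0,0,0.1757,0,0,0,0,0,0.1757,0,0,0,0,0,0.1757,0,0,0,0,0,0.1757,0,0,0,0,0,0.1757,0,0,0,0,0,0.1757,0,0,0,0,0,0,0,0,0,0,0,0]
}}

```text
t: 32.78
ee_pos: [622.4, -252.7, 142.3]
eef_rot: [0.985, 0.175, -0.001, -0.001]
force: [-0.1, -0.8, -4.9]
finger_gap: 49.4
gripper_force: 63.3
```

Run:
```python
from h import *
st((482.7,-9.8),19.9)
```

```text
32.775 [ 622.4 -252.7  142.3] yaw 20.13 F [-0.1 -0.8 -4.9] M [-0.03 -0.01 -0.02] q [-0.54  0.33  1.63 -0.    1.19  0.68]
 tool x -47.6 y -276.2 turn 0.004
```

Call:
{"api": "apply_moves", "payload": {
  "targets": [-3.6,-18,-6,0,0,0.004,-7,-39.5,-4,0,0,0,-7,-39.5,0,0,0,0,-7,-39.5,0,0,0,0,-7,-39.5,0,0,0,0,-7,-39.5,0,0,0,0,-7,-39.5,0,0,0,0,-2,-21.2,0,0,0,0,0,0,0,0,0,0,0,0,0,0,0,0,0,0,0,0,0,0]
}}

```text
t: 34.15
ee_pos: [485.7, -10.1, 153.7]
eef_rot: [0.985, 0.171, 0.0, 0.0]
force: [-0.3, 0.3, -5.1]
finger_gap: 49.4
gripper_force: 64.0
```

Run:
```python
from h import *
snap("inh3",0,0);st((482.7,-9.8),19.9)
d=np.load("w_inh3.npy",allow_pickle=True).item();q=d["q"];t=2*np.arctan2(q[1],q[0])
L=lambda P,top:((onz(d["c"],P,d["p"][2]+top)-d["p"])[:,:2]@np.array([[np.cos(t),np.sin(t)],[np.sin(t),-np.cos(t)]]).T).round(1)
h=cv2.cvtColor(cv2.imread("pics/w_inh3.png"),cv2.COLOR_BGR2HSV)
for c in(255,275,295):print(c,[(r,int(h[r,c,1]),int(h[r,c,2])) for r in range(120,230,4)])
for r in range(170,215,8):
    s=h[r,:,1].astype(int)<40;x=np.flatnonzero(s[170:380])+170;print(r,x.min(),x.max(),*L([(x.min()-.5,r),(x.max()+.5,r)],81.1))
for r in range(140,200,6):print(r,L([(275,r)],81.1))
```

```text
34.2 [485.7 -10.1 153.6] yaw 19.688992995732164 [-0.23 -0.1   2.07 -0.    1.17  1.  ]
34.2 [485.7 -10.1 153.6] yaw 19.69 F [ 0.8 -0.2 -5.3] M [-0.03 -0.    0.04] q [-0.23 -0.1   2.07 -0.    1.17  1.  ]
 tool x -2.7 y -1.2 turn -0.004
255 [(120, 10, 100), (124, 10, 98), (128, 9, 54), (132, 11, 115), (136, 10, 123), (140, 14, 113), (144, 11, 135), (148, 11, 136), (152, 14, 113), (156, 11, 111), (160, 9, 110), (164, 11, 111), (168, 12, 110), (172, 11, 112), (176, 13, 122), (180, 9, 203), (184, 9, 202), (188, 10, 203), (192, 10, 203), (196, 11, 203), (200, 9, 202), (204, 9, 202), (208, 9, 202), (212, 10, 203), (216, 8, 186), (220, 9, 179), (224, 9, 179), (228, 9, 179)]
275 [(120, 13, 101), (124, 10, 98), (128, 14, 56), (132, 12, 110), (136, 9, 135), (140, 12, 109), (144, 9, 179), (148, 11, 136), (152, 9, 111), (156, 9, 111), (160, 9, 111), (164, 11, 111), (168, 11, 111), (172, 14, 112), (176, 13, 121), (180, 9, 204), (184, 9, 204), (188, 10, 204), (192, 10, 203), (196, 10, 204), (200, 10, 203), (204, 10, 203), (208, 9, 203), (212, 10, 203), (216, 9, 180), (220, 10, 171), (224, 11, 170), 
[... 160 characters left out ...]
(156, 12, 109), (160, 12, 110), (164, 9, 111), (168, 11, 111), (172, 11, 112), (176, 15, 122), (180, 7, 205), (184, 9, 206), (188, 7, 205), (192, 9, 205), (196, 9, 205), (200, 9, 205), (204, 9, 204), (208, 8, 204), (212, 10, 204), (216, 9, 166), (220, 10, 147), (224, 9, 146), (228, 10, 147)]
170 201 349 [ 63.2 -22.1] [63.1 22.5]
178 193 359 [ 60.7 -24.7] [60.6 25.8]
186 193 358 [ 58.2 -25. ] [58.1 25.6]
194 194 358 [ 55.7 -24.9] [55.6 25.9]
202 194 357 [ 53.1 -25.1] [53.  25.7]
210 195 356 [ 50.5 -25. ] [50.4 25.6]
140 [[71.9  0.2]]
146 [[70.2  0.2]]
152 [[68.5  0.2]]
158 [[66.7  0.2]]
164 [[64.9  0.2]]
170 [[63.1  0.2]]
176 [[61.2  0.2]]
182 [[59.4  0.2]]
188 [[57.5  0.2]]
194 [[55.6  0.2]]
```

Call:
{"api": "apply_moves", "payload": {
  "targets": [-2.7,-1.2,8,0,0,-0.004,0,0,12,0,0,0,0,0,9,0,0,0,0,0,4,0,0,0,0,0,0,0,0,0,0,0,0,0,0,0]
}}

```text
t: 34.95
ee_pos: [482.6, -9.0, 120.9]
eef_rot: [0.985, 0.174, 0.0, 0.0]
force: [-0.8, -0.1, -5.2]
finger_gap: 49.0
gripper_force: 64.0
```

Run:
```python
from h import *
st((482.7,-9.8),19.9)
```

```text
34.95 [482.6  -9.  120.9] yaw 19.99 F [-0.8 -0.1 -5.2] M [-0.01  0.02 -0.  ] q [-0.23 -0.07  2.11  0.    1.1   0.99]
 tool x -0.2 y 0.8 turn 0.002
```

Call:
{"api": "apply_moves", "payload": {
  "targets": [-0.1,0.6,2,0,0,0.001,0,0,2,0,0,0,0,0,2,0,0,0,0,0,2,0,0,0,0,0,1.5,0,0,0,0,0,0,0,0,0]
}}

```text
t: 35.7
ee_pos: [482.2, -9.5, 110.8]
eef_rot: [0.985, 0.173, -0.0, -0.0]
force: [0.1, -0.1, -5.3]
finger_gap: 49.0
gripper_force: 64.0
```

The lugs are in: 110.8 against a contact height of 113.9, with no force.

Call:
{"api": "apply_moves", "payload": {
  "targets": [0,0,1.5,0,0,0,0,0,1.5,0,0,0,0,0,1.5,0,0,0,0,0,0.8,0,0,0,0,0,0.5,0,0,0,0,0,0,0,0,0]
}}

```text
t: 36.45
ee_pos: [482.3, -9.6, 105.2]
eef_rot: [0.985, 0.173, -0.0, -0.0]
force: [0.9, -0.6, -4.7]
finger_gap: 49.2
gripper_force: 64.0
```

Call:
{"api": "apply_moves", "payload": {
  "targets": [0,0,0.6,0,0,0,0,0,0.5,0,0,0,0,0,0,0,0,0]
}}

```text
t: 36.83
ee_pos: [482.5, -9.6, 104.9]
eef_rot: [0.985, 0.173, 0.0, 0.0]
force: [-2.3, 0.7, 1.6]
finger_gap: 49.3
gripper_force: 64.4
```

Seated at 104.9, as predicted. Release and rise clear.

Call:
{"api": "apply_moves", "payload": {
  "targets": [0,0,0,0,0,0,0,0,0,0,0,0,0,0,0,0,0,0,0,0,0,0,0,0,0,0,-8,0,0,0,0,0,-25,0,0,0,0,0,-35,0,0,0,0,0,-35,0,0,0,0,0,-20,0,0,0,0,0,0,0,0,0,0,0,0,0,0,0],
  "gripper": 0
}}

```text
t: 38.2
ee_pos: [481.8, -9.5, 226.2]
eef_rot: [0.985, 0.173, -0.001, -0.0]
force: [0.2, -0.2, -0.9]
finger_gap: 85.6
gripper_force: 0.0
```

Run:
```python
from h import *
st();t=np.radians(19.9);X=np.array([np.cos(t),np.sin(t),0]);Y=np.array([-np.sin(t),np.cos(t),0]);o=np.array([481.7,-10.5,0])
# side view: expected heights of the +y face: saddle rim 178, saddle underside 130, low underside 96, tall underside 50 - brightness profile up the face
im=read_camera("side");c=calibration("side");g=cv2.cvtColor(im,cv2.COLOR_RGB2GRAY).astype(np.float32)
z=np.arange(30,200,2.)
for x in(-35,0,35):
    u=proj(c,o+X*x+25*Y+np.c_[0*z,0*z,z]).astype(np.float32);print(x,[(int(a),int(b)) for a,b in zip(z,cv2.remap(g,u[:,0],u[:,1],1).ravel())])
a=cv2.imread("pics/side0.png");d=cv2.absdiff(a,im[:,:,::-1].copy()).max(2)
for n,(x,y) in dict(tin=(223,209),flange=(236,190),cyl=(360,165)).items():print(n,"changed px",int((d[y-25:y+25,x-18:x+18]>50).sum()))
```

```text
38.2 [481.8  -9.5 226.2] yaw 19.93 F [ 0.2 -0.2 -0.9] M [-0.01 -0.01  0.02] q [-0.23 -0.17  2.   -0.    1.31  0.99]
-35 [(30, 54), (32, 46), (34, 47), (36, 49), (38, 49), (40, 53), (42, 62), (44, 73), (46, 84), (48, 89), (50, 94), (52, 104), (54, 109), (56, 108), (58, 108), (60, 108), (62, 109), (64, 108), (66, 105), (68, 106), (70, 108), (72, 106), (74, 106), (76, 107), (78, 106), (80, 105), (82, 108), (84, 107), (86, 103), (88, 97), (90, 91), (92, 93), (94, 97), (96, 102), (98, 105), (100, 106), (102, 106), (104, 106), (106, 106), (108, 103), (110, 103), (112, 105), (114, 106), (116, 106), (118, 106), (120, 105), (122, 103), (124, 101), (126, 102), (128, 105), (130, 105), (132, 104), (134, 104), (136, 106), (138, 107), (140, 107), (142, 106), (144, 105), (146, 105), (148, 105), (150, 105), (152, 107), (154, 107), (156, 106), (158, 105), (160, 105), (162, 106), (164, 104), (166, 105), (168, 107), (170, 107), (172, 106), (174, 101), (176, 113), (178, 138), (180, 179), (182, 182), (184, 172), (186, 149), (188, 138), (190, 130), (192, 124), (194, 118), (196, 111), (198, 107)]
0 [(30, 4
[... 1290 characters left out ...]
0, 93), (92, 93), (94, 96), (96, 100), (98, 104), (100, 105), (102, 106), (104, 106), (106, 108), (108, 109), (110, 106), (112, 106), (114, 107), (116, 106), (118, 105), (120, 106), (122, 102), (124, 98), (126, 93), (128, 93), (130, 95), (132, 103), (134, 107), (136, 106), (138, 106), (140, 105), (142, 104), (144, 104), (146, 105), (148, 107), (150, 107), (152, 106), (154, 106), (156, 106), (158, 106), (160, 106), (162, 105), (164, 104), (166, 103), (168, 103), (170, 103), (172, 102), (174, 105), (176, 112), (178, 144), (180, 170), (182, 187), (184, 163), (186, 145), (188, 129), (190, 117), (192, 114), (194, 116), (196, 109), (198, 116)]
tin changed px 0
flange changed px 0
cyl changed px 41
```

The side view shows no gaps in the stack, and the top edge is at the expected 178 mm. The tin and flange show no change. I never went near the cylinder, and the few changed pixels there look like arm shadow.

```bash
python3 -c "
from plant import workorder
print(workorder.sign_off())"
```

```text
the job is handed in; nothing more can be done
None
```

The keyed stack is built on the foot in order (tall block, low block, saddle), each piece lowered until seated and then released, and I handed the job in at about 38 s; the low block took a second grasp because the fingertips end about 30 mm above the reported TCP.

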